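# Press three glued caps home in order

### The arm

A 7-joint arm with a two-finger parallel gripper is mounted at the origin on the work surface. World frame = base frame: x ahead of the robot, y to its left, z up, the work surface at z = 0. Lengths are in m, angles in rad, forces in N, time in s.
With the tool pointing down it reaches from about 0.425 to 0.875 m from the base axis. Payload 4.7 kg.
Tool frame: the origin (TCP) lies between the finger pads; the fingertips stand 14 mm ahead of it and the grasp point (between the pads) lies 5 mm behind it; z points along the fingers, y is the line along which they close (so a half turn about z gives the same grasp; the last joint's range is limited). The gripper opens to 87 mm and grips with 3 to 60 N. Pads are 19 mm wide; open, the fingers measure 117 mm over their backs; the gripper's body (75 mm by 190 mm) begins 51 mm behind the grasp point.
Start: joints at [-1.29, 0.321, -0.07, 1.45, 0.023, 1.371, -0.057], TCP at [0.171, 0.627, 0.237] pointing down, gripper open.
Joint ranges: [-2.86, 2.86], [-0.3, 2.09], [-1.38, 1.24], [0.06, 2.45], [-1.56, 4.7], [0.09, 2.05], [-2.69, 2.69]. Speed limits (rad/s): [2.57, 2.57, 3.14, 3.14, 3.14, 3.14, 3.14].

### API

Orientations are given as a rotation vector (axis times angle).
In Python, from bench import ctrl gives the robot as it stands.
- The arm moves only by the tool step_arm, never from a script. Its argument "commands" is a list of rows, each an object with "travel": the shift along the tool's x, y, z in m, a list of three; "turn": the turn, a rotation vector about the tool's x, y, z in degrees, a list of three. A call has 1 to 5 rows; each row is the pose to reach, as a shift and turn from the pose commanded when the call began, along the tool's axes at that moment; what a row does not reach only later rows make up. A row lasts 1/10 s, in which the tool goes at most 50 mm and 8.59 degrees, less where a joint would pass 70% of its speed; a pose out of reach is approached as far as the arm can. A call with a gripper value outside its range is refused whole. "gripper" is the opening, from 0 (shut) to 1 (fully open), set as the call begins (left out, the last holds). The fingers move at their own pace and stop on an object; "force" is the grip in N (left out, the last holds). Time passes only in rows, so rows that repeat a pose let the fingers close. It gives the time, the measured TCP pose, the force, the opening and the grip force at its end, in the units of the state.
- ctrl.get_state(): the state, without advancing time (a new reading comes with each control period).
- ctrl.get_image(name): name is "scene" or "top" or "wrist"; returns the picture (400x640x3 uint8, red, green, blue); there is no depth.
- ctrl.camera_model(name): a dict with "fx", "fy", "cx", "cy" (pixels), "k1" (the pictures are not rectified: a ray, as slopes to the right and down, at radius r is drawn at 1 + k1 r^2 times it, then the intrinsics apply), "R" (3x3) and "t" (3): a world point X has camera coordinates R X + t; the wrist camera has in their place "T_tool_cam" (4x4, takes a point from camera to tool coordinates, whose origin is the TCP and whose axes are the flange's). Camera axes: x right, y down, z forward; pixel columns grow to the right and rows downward; lengths in m; the calibration is good to about 2 mm. A picture is of the moment at which its call begins: read the wrist's pose just before it. camera_model takes no time and is no camera call.
- ctrl.close_job(): hands the job in; it is judged then, once.
The state is a dict: "time": time; "joint_positions": joint angles; "qd": joint speeds; "joint_torque": joint torques, N m; "position": TCP position; "tool_rot": TCP orientation; "ft_force": force on the tool from outside, world axes, zero at the start; "torque": the same for the moment, N m; "grip_width": opening from 0.0 (shut) to 1.0 (fully open); "grip_force": force on a finger pad.
Only numpy, scipy, OpenCV 4.12 (cv2) and the standard library are available. Lean on these libraries where they do the work, as an engineer would, in place of code of your own. Each camera call takes 0.05 s, during which the arm holds its last target. There are 200 camera calls.

### The job

Black caps have just been glued into three sprung seats and still stand a little proud: with the fingertips press the cap in the white seat fully home, then the one in the yellow seat, then the one in the red seat. Press lightly, never so hard that a seat's spring bottoms, and do not pull a cap back out or press one before its turn. Leave the glue bottle, the spare cap, the tray and the brush where they are, and finish clear of everything.

Things in the scene. Friction and masses are not known exactly. Their poses are not given: they have to be found in the camera images.
- cap_white_top (a point): centre of the flat top of the glued black cap (round, 36 mm across, 28 mm flat on top with a small grey dot) in the white seat; 48 mm above the bench when joint cap_white is 0, 42 mm when the cap is home. The cap's own z axis points up
- cap_yellow_top (a point): centre of the flat top of the glued black cap (round, 36 mm across, 28 mm flat on top with a small grey dot) in the yellow seat; 48 mm above the bench when joint cap_yellow is 0, 42 mm when the cap is home. The cap's own z axis points up
- cap_red_top (a point): centre of the flat top of the glued black cap (round, 36 mm across, 28 mm flat on top with a small grey dot) in the red seat; 48 mm above the bench when joint cap_red is 0, 42 mm when the cap is home. The cap's own z axis points up
- cap_white (a joint): how far the cap in the white seat has been pressed in, m, growing downward: starts between -0.001 and 0.0015, 0.006 is fully home (hard stop), negative is pulled out. It slides under about 2.5 N and stays where it is left
- spring_white (a joint): how far the round sprung plate under the cap of the white seat has sunk, m: 0 at rest, bottoms at 0.010. It gives way only above 4 N, then 1 N per mm, and rises again when released, its cap staying home in it
- seat_white: the white seat, screwed down: a dark steel foot 70 x 70 x 6 mm, on it a white round housing 66 mm across up to 24 mm high; in it the white sprung plate, 56 mm across, top 36 mm above the bench at rest, that carries the cap on its centre. Origin under the centre, z up. A press of more than 20 N is too hard. The three seats may stand in any order
- cap_yellow (a joint): how far the cap in the yellow seat has been pressed in, m, growing downward: starts between -0.001 and 0.0015, 0.006 is fully home (hard stop), negative is pulled out. It slides under about 2.5 N and stays where it is left
- spring_yellow (a joint): how far the round sprung plate under the cap of the yellow seat has sunk, m: 0 at rest, bottoms at 0.010. It gives way only above 4 N, then 1 N per mm, and rises again when released, its cap staying home in it
- seat_yellow: the yellow seat, screwed down: a dark steel foot 70 x 70 x 6 mm, on it a yellow round housing 66 mm across up to 24 mm high; in it the yellow sprung plate, 56 mm across, top 36 mm above the bench at rest, that carries the cap on its centre. Origin under the centre, z up. A press of more than 20 N is too hard. The three seats may stand in any order
- cap_red (a joint): how far the cap in the red seat has been pressed in, m, growing downward: starts between -0.001 and 0.0015, 0.006 is fully home (hard stop), negative is pulled out. It slides under about 2.5 N and stays where it is left
- spring_red (a joint): how far the round sprung plate under the cap of the red seat has sunk, m: 0 at rest, bottoms at 0.010. It gives way only above 4 N, then 1 N per mm, and rises again when released, its cap staying home in it
- seat_red: the red seat, screwed down: a dark steel foot 70 x 70 x 6 mm, on it a red round housing 66 mm across up to 24 mm high; in it the red sprung plate, 56 mm across, top 36 mm above the bench at rest, that carries the cap on its centre. Origin under the centre, z up. A press of more than 20 N is too hard. The three seats may stand in any order
- bottle: bystander: loose black glue bottle, 42 mm across, 123 mm high with its white collar and grey nozzle, upright; origin under its centre, z up
- spare: bystander: loose spare black cap lying flat on the bench, 36 mm across, 14 mm high, not in a seat; origin under its centre
- tray: bystander: loose open blue tray 120 x 90 x 30 mm holding black caps; origin under its centre
- brush: bystander: loose flat glue brush, 200 mm long, 42 mm wide, 20 mm thick, lying on the bench beside the seats, long axis its x (bristles to +x); origin under its middle
There are look-alikes about, which are no part of the job. What is shaped like the seat_white but green or turquoise is not meant.

How it is judged:
By the outcome, as a careful person would: the job done as asked, in the order asked, and still so for the second after the job is handed in, with the robot touching nothing.
It also fails if it takes over 48 s, if anything falls off the work surface, if the arm or the gripper's body presses on something with over 40 N, if the wrist force passes 120 N, or if a joint passes its speed limit or range.

## Working session

There is one attempt and no reset: what is moved stays moved. The work goes in short steps, Python scripts to look and compute and a tool call to move; the robot and the scene stay as the last step left them, time stands still between calls to the robot, and variables do not carry over. Pictures are saved under pics/ and viewed, at most 10 in all, crops included, and the job is handed in when it is done.

Besides the shell and the picture viewer there is one more tool, called in YAML: its name, and indented under it one key for each argument. step_arm: Moves the arm, as the interface text tells. Its arguments: {"type":"object","properties":{"commands":{"type":"array"},"gripper":{"type":"number"},"force":{"type":"number"}},"required":["commands"]}

```bash
mkdir -p pics; ls
python3 - <<'E'
from bench import ctrl
import cv2
s=ctrl.get_state();print(s)
for n in("top","scene"):
    cv2.imwrite(f"pics/{n}0.png",ctrl.get_image(n)[:,:,::-1])
    print(ctrl.camera_model(n))
print(ctrl.camera_model("wrist"))
E
```

```text
pics
{'time': 0.0, 'joint_positions': array([-1.28991912,  0.32181036, -0.0700805 ,  1.45170319,  0.02261292,
        1.3707863 , -0.05690489]), 'qd': array([ 0.00010087,  0.00094356, -0.00132991,  0.00051502,  0.00176631,
        0.0021799 , -0.00130715]), 'joint_torque': array([ 2.30906617e-04, -4.91287136e+01, -4.03555473e-01, -3.12529814e+01,
       -6.38858811e-02,  4.35153174e-02,  1.77083025e-04]), 'position': array([0.17126818, 0.62647411, 0.23545552]), 'tool_rot': array([-4.17753243e-01, -3.11354829e+00,  3.00793165e-03]), 'ft_force': array([-0.23029609, -0.32220564,  0.02083596]), 'torque': array([-0.03821948, -0.00840756,  0.11380838]), 'grip_force': 0.0, 'grip_width': 1.0026287063789063}
{'fx': 403.985880075798, 'fy': 403.985880075798, 'cx': 322.34787308574727, 'cy': 203.61394975442215, 'k1': -0.014683473653479785, 'R': array([[ 0.02940563, -0.99956487, -0.00231998],
       [-0.98899107, -0.02875767, -0.14515395],
       [ 0.14502407,  0.00656279, -0.98940636]]), 't': array([-0.02192614,  0.58796604,  0.95441289])}
{'fx': 443.65371027201974, 'fy': 443.65371027201974, 'cx': 317.08136414137664, 'cy': 203.89202084652612, 'k1': -0.01772272105087417, 'R': array([[ 0.3222541 ,  0.94657236, -0.01237141],
       [ 0.7367405 , -0.25898178, -0.62461338],
       [-0.59444573,  0.19216971, -0.78083614]]), 't': array([-0.19345177, -0.37967335,  1.57580919])}
{'fx': 299.14053503364494, 'fy': 299.14053503364494, 'cx': 317.2741827499644, 'cy': 197.03756873483528, 'k1': 0.008970928017729666, 'T_tool_cam': array([[-1.04111592e-03, -9.58549298e-01, -2.84924832e-01,
         7.87822962e-02],
       [ 9.99999141e-01, -1.22485893e-03,  4.66693747e-04,
        -5.08184789e-04],
       [-7.96341687e-04, -2.84924101e-01,  9.58549750e-01,
        -1.47645282e-01],
       [ 0.00000000e+00,  0.00000000e+00,  0.00000000e+00,
         1.00000000e+00]])}
```

View pics/top0.png

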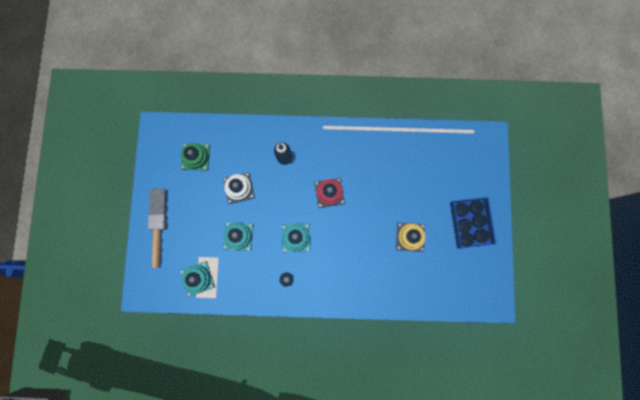

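View pics/scene0.png

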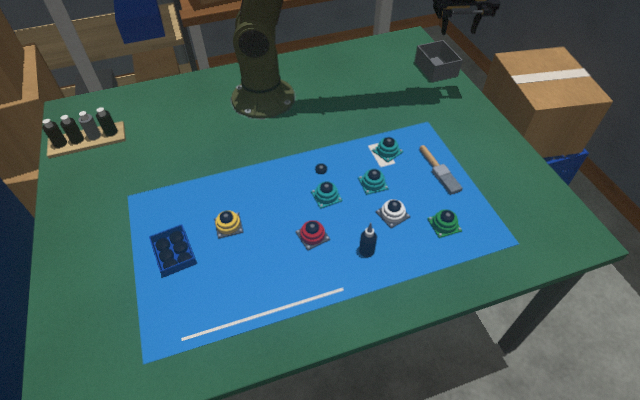

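The top view shows the white cap at (237,186), the red at (330,190), the yellow at (413,237) and the bottle at about (284,155). There are green and turquoise decoys. The scene view agrees: white (394,207), red (313,229), yellow (227,217).

```bash
cat > h.py <<'E'
from bench import ctrl
import cv2, numpy as np
from scipy.spatial.transform import Rotation as Ro
def ray(m,u,v):
    p=np.array([(u-m['cx'])/m['fx'],(v-m['cy'])/m['fy']]); q=p.copy()
    for _ in range(10): q=p/(1+m['k1']*(q@q))
    return np.array([q[0],q[1],1])
def at(name,u,v,z,s=None):
    m=ctrl.camera_model(name); r=ray(m,u,v)
    if name=='wrist':
        T=m['T_tool_cam'];R=Ro.from_rotvec(s['tool_rot']).as_matrix()
        o=R@T[:3,3]+s['position'];d=R@T[:3,:3]@r
    else: o=-m['R'].T@m['t'];d=m['R'].T@r
    return o+d*(z-o[2])/d[2]
E
python3 - <<'E'
from h import *
for n,a,b in(("white",(237,186),(394,207)),("red",(330,190),(313,229)),("yellow",(413,237),(227,217))):
    print(n,at("top",*a,.047),at("scene",*b,.047))
print("bottle",at("top",284,157,.06)); 
s=ctrl.get_state();R=Ro.from_rotvec(s['tool_rot']).as_matrix();print(R.round(3))
w=at("top",237,186,.047)
print("yaw/start", R.T@(w-s['position']))
E
```

```text
white [0.62568508 0.20786611 0.047     ] [0.63936437 0.20701337 0.047     ]
red [ 0.62227848 -0.02265079  0.047     ] [ 0.63603214 -0.02278942  0.047     ]
yellow [ 0.51220492 -0.22732133  0.047     ] [ 0.52282775 -0.22730806  0.047     ]
bottle [0.69936174 0.0932185  0.06      ]
[[-0.965  0.264 -0.   ]
 [ 0.264  0.965 -0.002]
 [-0.    -0.002 -1.   ]]
yaw/start [-0.54863697 -0.2837532   0.18914373]
```

step_arm:
  commands:
    - {"travel": [-0.037,-0.019,0],"turn": [0,0,0]}
    - {"travel": [-0.074,-0.038,0],"turn": [0,0,0]}
    - {"travel": [-0.111,-0.057,0],"turn": [0,0,0]}
    - {"travel": [-0.148,-0.076,0],"turn": [0,0,0]}
    - {"travel": [-0.185,-0.095,0],"turn": [0,0,0]}
  gripper: 0

```text
time: 0.6
position: [0.3258, 0.4851, 0.2361]
tool_rot: [-0.418, -3.113, 0.001]
ft_force: [-0.1, 1.3, -0.1]
grip_width: 0.631
grip_force: 0.0
```

step_arm:
  commands:
    - {"travel": [-0.037,-0.019,0],"turn": [0,0,0]}
    - {"travel": [-0.074,-0.038,0],"turn": [0,0,0]}
    - {"travel": [-0.111,-0.057,0],"turn": [0,0,0]}
    - {"travel": [-0.148,-0.076,0],"turn": [0,0,0]}
    - {"travel": [-0.185,-0.095,0],"turn": [0,0,0]}

```text
time: 1.1
position: [0.479, 0.3448, 0.2363]
tool_rot: [-0.418, -3.113, 0.0]
ft_force: [0.1, 1.5, 0.3]
grip_width: 0.169
grip_force: 0.0
```

step_arm:
  commands:
    - {"travel": [-0.037,-0.019,0],"turn": [0,0,0]}
    - {"travel": [-0.074,-0.038,0],"turn": [0,0,0]}
    - {"travel": [-0.111,-0.057,0],"turn": [0,0,0]}
    - {"travel": [-0.148,-0.076,0],"turn": [0,0,0]}
    - {"travel": [-0.18,-0.093,0],"turn": [0,0,0]}

```text
time: 1.6
position: [0.6285, 0.2069, 0.236]
tool_rot: [-0.419, -3.113, 0.001]
ft_force: [0.8, 0.5, 0.3]
grip_width: 0.002
grip_force: 0.0
```

step_arm:
  commands:
    - {"travel": [0,0,0],"turn": [0,0,0]}
    - {"travel": [0,0,0],"turn": [0,0,0]}
    - {"travel": [0,0,0],"turn": [0,0,0]}

```text
time: 1.9
position: [0.6264, 0.2106, 0.2361]
tool_rot: [-0.415, -3.113, -0.001]
ft_force: [0.7, 0.7, -1.3]
grip_width: 0.008
grip_force: 0.0
```

Run:
```python
from h import *
s=ctrl.get_state();print(s['position'],s['tool_rot'],s['time'],s['grip_width'],s['ft_force'])
cv2.imwrite("pics/w1.png",ctrl.get_image("wrist")[:,:,::-1])
```

```text
[0.62635777 0.21055903 0.23606876] [-4.14776551e-01 -3.11266665e+00 -1.01841390e-03] 1.9 0.007599450722926437 [ 0.66087649  0.66658491 -1.29923189]
```

View pics/w1.png

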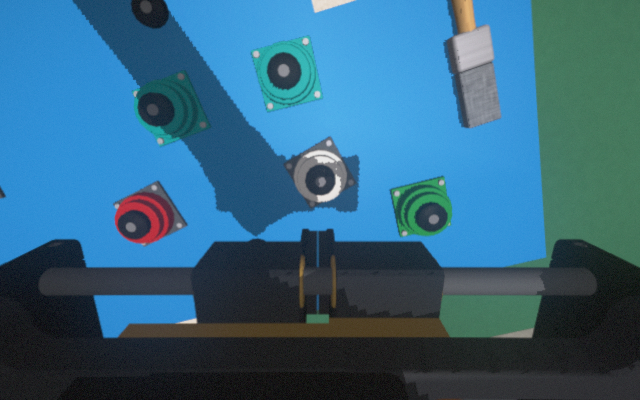

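The wrist view has the white cap's grey dot at (321,181) and the red cap's dot at (131,228). The shut fingertips are at (317,235).

Run:
```python
from h import *
s=ctrl.get_state();R=Ro.from_rotvec(s['tool_rot']).as_matrix()
for n,p in(("w",(321,181)),("r",(131,228))):
    w=at("wrist",*p,.047,s);print(n,w,R.T@(w-s['position']))
im=ctrl.get_image("wrist")[:,:,::-1]
cv2.imwrite("pics/w2.png",cv2.resize(im[140:260,250:410],None,fx=5,fy=5,interpolation=cv2.INTER_CUBIC))
```

```text
w [0.6290862  0.21437104 0.047     ] [-0.00203166  0.00398662  0.18931805]
r [ 0.62521003 -0.02195489  0.047     ] [-0.06000682 -0.22515046  0.18911055]
```

View pics/w2.png

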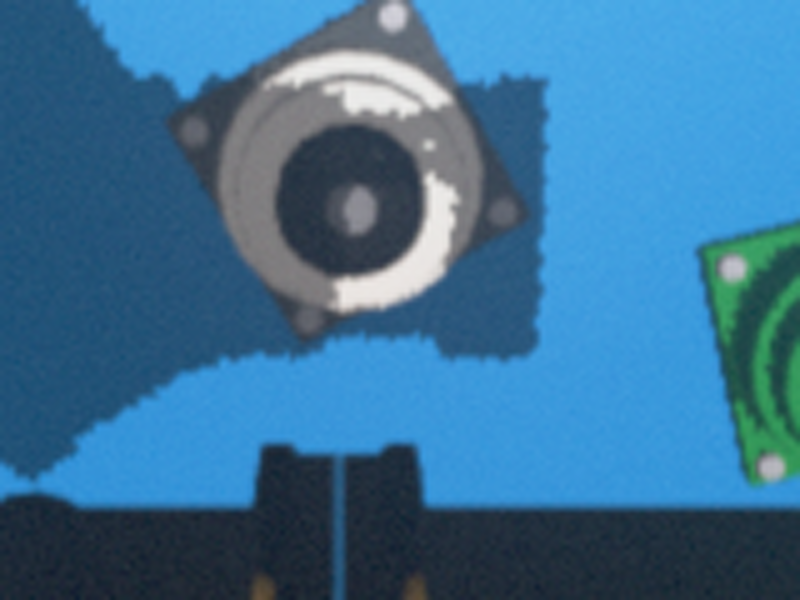

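The crop puts the dot at about (320.5,182), so the tool is within about 4 mm of the cap. I'll correct that while descending.

step_arm:
  commands:
    - {"travel": [-0.002,0.004,0.03],"turn": [0,0,0]}
    - {"travel": [-0.002,0.004,0.07],"turn": [0,0,0]}
    - {"travel": [-0.002,0.004,0.11],"turn": [0,0,0]}
    - {"travel": [-0.002,0.004,0.145],"turn": [0,0,0]}
    - {"travel": [-0.002,0.004,0.155],"turn": [0,0,0]}

```text
time: 2.5
position: [0.6266, 0.2129, 0.0772]
tool_rot: [-0.414, -3.107, 0.005]
ft_force: [-0.7, 0.2, -1.0]
grip_width: 0.007
grip_force: 0.0
```

step_arm:
  commands:
    - {"travel": [0,0,0.003],"turn": [0,0,0]}
    - {"travel": [0,0,0.006],"turn": [0,0,0]}
    - {"travel": [0,0,0.006],"turn": [0,0,0]}
    - {"travel": [0,0,0.006],"turn": [0,0,0]}

```text
time: 2.9
position: [0.6314, 0.2128, 0.0775]
tool_rot: [0.417, 3.111, 0.003]
ft_force: [0.2, -0.7, -0.1]
grip_width: 0.002
grip_force: 0.0
```

Run:
```python
from h import *
s=ctrl.get_state();print(s['position'],s['tool_rot'],s['time'],s['ft_force'])
im=ctrl.get_image("wrist")[:,:,::-1]
cv2.imwrite("pics/w3.png",cv2.resize(im[130:330,200:440],None,fx=3,fy=3,interpolation=cv2.INTER_CUBIC))
```

```text
[0.63144537 0.21278517 0.07752947] [4.17377903e-01 3.11105768e+00 2.62205822e-03] 2.9 [ 0.16035984 -0.66344046 -0.10984031]
```

View pics/w3.png

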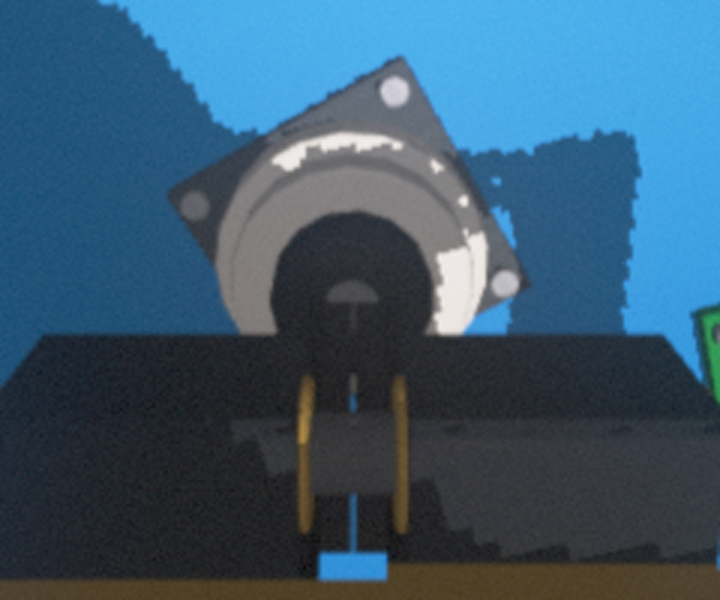

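The dot is centred sideways under the fingers, at about (317.7,232). The fingertip edge hides its lower half.

Run:
```python
from h import *
s=ctrl.get_state();R=Ro.from_rotvec(s['tool_rot']).as_matrix()
w=at("wrist",317.7,232,.047,s);print(w,R.T@(w-s['position']),s['position'],s['ft_force'],s['qd'])
```

```text
[0.62892071 0.21322065 0.047     ] [ 0.0024604  -0.00017403  0.03025522] [0.63126638 0.2127055  0.07726044] [0.3460903  0.01861469 1.0980846 ] [-0.00087856  0.00602729 -0.00166756  0.00583513  0.00017474 -0.00251457
 -0.00061743]
```

step_arm:
  commands:
    - {"travel": [0,0,0.003],"turn": [0,0,0]}
    - {"travel": [0,0,0.006],"turn": [0,0,0]}
    - {"travel": [0,0,0.009],"turn": [0,0,0]}
    - {"travel": [0,0,0.009],"turn": [0,0,0]}

```text
time: 3.35
position: [0.6298, 0.2122, 0.0658]
tool_rot: [-0.418, -3.113, 0.001]
ft_force: [-0.5, 0.1, -0.6]
grip_width: 0.005
grip_force: 0.0
```

step_arm:
  commands:
    - {"travel": [0,0,0.001],"turn": [0,0,0]}
    - {"travel": [0,0,0.002],"turn": [0,0,0]}
    - {"travel": [0,0,0.003],"turn": [0,0,0]}
    - {"travel": [0,0,0.003],"turn": [0,0,0]}

```text
time: 3.75
position: [0.6302, 0.2123, 0.0634]
tool_rot: [-0.418, -3.114, 0.0]
ft_force: [-0.1, -0.1, -0.6]
grip_width: 0.003
grip_force: 0.0
```

step_arm:
  commands:
    - {"travel": [0,0,0.001],"turn": [0,0,0]}
    - {"travel": [0,0,0.002],"turn": [0,0,0]}
    - {"travel": [0,0,0.003],"turn": [0,0,0]}
    - {"travel": [0,0,0.003],"turn": [0,0,0]}

```text
time: 4.15
position: [0.6304, 0.2124, 0.0608]
tool_rot: [0.418, 3.113, 0.0]
ft_force: [0.7, -0.4, 1.7]
grip_width: 0.007
grip_force: 0.9
```

step_arm:
  commands:
    - {"travel": [0,0,0.001],"turn": [0,0,0]}
    - {"travel": [0,0,0.002],"turn": [0,0,0]}
    - {"travel": [0,0,0.002],"turn": [0,0,0]}
    - {"travel": [0,0,0.002],"turn": [0,0,0]}

```text
time: 4.55
position: [0.6304, 0.2124, 0.0585]
tool_rot: [0.418, 3.113, 0.0]
ft_force: [0.9, 0.1, 0.7]
grip_width: 0.005
grip_force: 0.6
```

step_arm:
  commands:
    - {"travel": [0,0,0.001],"turn": [0,0,0]}
    - {"travel": [0,0,0.002],"turn": [0,0,0]}
    - {"travel": [0,0,0.002],"turn": [0,0,0]}
    - {"travel": [0,0,0.002],"turn": [0,0,0]}

```text
time: 4.95
position: [0.6305, 0.2124, 0.0566]
tool_rot: [0.418, 3.113, 0.0]
ft_force: [0.4, 0.0, 1.7]
grip_width: 0.003
grip_force: 0.8
```

step_arm:
  commands:
    - {"travel": [0,0,0.001],"turn": [0,0,0]}
    - {"travel": [0,0,0.002],"turn": [0,0,0]}
    - {"travel": [0,0,0.002],"turn": [0,0,0]}
    - {"travel": [0,0,0.002],"turn": [0,0,0]}

```text
time: 5.35
position: [0.6305, 0.2124, 0.0549]
tool_rot: [0.418, 3.113, 0.0]
ft_force: [-0.5, 0.3, 5.5]
grip_width: 0.003
grip_force: 2.5
```

step_arm:
  commands:
    - {"travel": [0,0,0.001],"turn": [0,0,0]}
    - {"travel": [0,0,0.002],"turn": [0,0,0]}
    - {"travel": [0,0,0.002],"turn": [0,0,0]}
    - {"travel": [0,0,0.002],"turn": [0,0,0]}

```text
time: 5.75
position: [0.6305, 0.2124, 0.0532]
tool_rot: [0.418, 3.113, 0.0]
ft_force: [-1.7, -0.6, 6.9]
grip_width: 0.005
grip_force: 3.3
```

step_arm:
  commands:
    - {"travel": [0,0,-0.01],"turn": [0,0,0]}
    - {"travel": [0,0,-0.04],"turn": [0,0,0]}
    - {"travel": [0,0,-0.085],"turn": [0,0,0]}
    - {"travel": [0,0,-0.13],"turn": [0,0,0]}
    - {"travel": [0,0,-0.16],"turn": [0,0,0]}

```text
time: 6.25
position: [0.6308, 0.2124, 0.2159]
tool_rot: [0.418, 3.111, 0.002]
ft_force: [0.2, 0.9, 1.2]
grip_width: 0.006
grip_force: 0.0
```

step_arm:
  commands:
    - {"travel": [0,-0.046,-0.02],"turn": [0,0,0]}
    - {"travel": [0,-0.092,-0.02],"turn": [0,0,0]}
    - {"travel": [0,-0.138,-0.02],"turn": [0,0,0]}
    - {"travel": [0,-0.184,-0.02],"turn": [0,0,0]}
    - {"travel": [-0.002,-0.23,-0.02],"turn": [0,0,0]}

```text
time: 6.75
position: [0.5702, -0.0116, 0.2323]
tool_rot: [-0.417, -3.113, -0.0]
ft_force: [1.3, -1.1, 0.1]
grip_width: 0.006
grip_force: 0.0
```

step_arm:
  commands:
    - {"travel": [0,-0.046,0],"turn": [0,0,0]}
    - {"travel": [0,-0.092,0],"turn": [0,0,0]}
    - {"travel": [0,-0.138,0],"turn": [0,0,0]}
    - {"travel": [0,-0.184,0],"turn": [0,0,0]}
    - {"travel": [-0.002,-0.222,0],"turn": [0,0,0]}

```text
time: 7.25
position: [0.5131, -0.2273, 0.2325]
tool_rot: [-0.421, -3.113, -0.0]
ft_force: [1.7, -0.5, -0.5]
grip_width: 0.004
grip_force: 0.0
```

step_arm:
  commands:
    - {"travel": [0,0,0.02],"turn": [0,0,0]}
    - {"travel": [0,0,0.04],"turn": [0,0,0]}
    - {"travel": [0,0,0.04],"turn": [0,0,0]}
    - {"travel": [0,0,0.04],"turn": [0,0,0]}

```text
time: 7.65
position: [0.5147, -0.2244, 0.1924]
tool_rot: [-0.417, -3.112, -0.0]
ft_force: [-0.4, 0.6, 0.5]
grip_width: 0.006
grip_force: 0.0
```

Run:
```python
from h import *
s=ctrl.get_state();print(s['position'],s['tool_rot'],s['time'],s['ft_force'])
im=ctrl.get_image("wrist")[:,:,::-1]
cv2.imwrite("pics/w4.png",im)
```

```text
[ 0.5146842  -0.22438672  0.19243555] [-4.17197261e-01 -3.11247686e+00 -2.70054826e-04] 7.65 [-0.3520816   0.60005354  0.52361026]
```

View pics/w4.png

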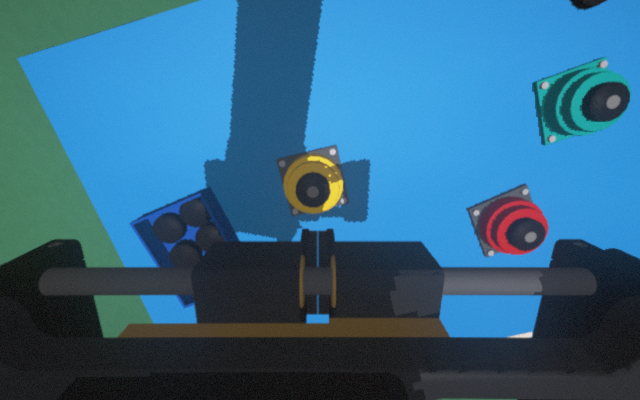

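In this view the yellow cap's dot is at (312.5,190) and the red cap's dot at (530,237).

Run:
```python
from h import *
s=ctrl.get_state();R=Ro.from_rotvec(s['tool_rot']).as_matrix()
for p in((312.5,190),(530,237)):
    w=at("wrist",*p,.047,s);print(w,R.T@(w-s['position']))
```

```text
[ 0.51503161 -0.22988871  0.047     ] [-0.00108483 -0.00521549  0.14620266]
[ 0.62601888 -0.02084729  0.047     ] [-0.05316345  0.22566176  0.14622264]
```

Shift by (0, -5) mm and lower the TCP from 0.192 to about 0.066. For the white cap I saw contact near 0.061.

step_arm:
  commands:
    - {"travel": [0,-0.005,0.03],"turn": [0,0,0]}
    - {"travel": [0,-0.005,0.07],"turn": [0,0,0]}
    - {"travel": [0,-0.005,0.1],"turn": [0,0,0]}
    - {"travel": [0,-0.005,0.115],"turn": [0,0,0]}
    - {"travel": [0,-0.005,0.115],"turn": [0,0,0]}

```text
time: 8.2
position: [0.513, -0.2289, 0.0764]
tool_rot: [-0.417, -3.111, -0.0]
ft_force: [-0.7, -0.2, 0.4]
grip_width: 0.001
grip_force: 0.0
```

step_arm:
  commands:
    - {"travel": [0,0,0.003],"turn": [0,0,0]}
    - {"travel": [0,0,0.006],"turn": [0,0,0]}
    - {"travel": [0,0,0.009],"turn": [0,0,0]}
    - {"travel": [0,0,0.01],"turn": [0,0,0]}
    - {"travel": [0,0,0.01],"turn": [0,0,0]}

```text
time: 8.7
position: [0.5138, -0.2295, 0.0678]
tool_rot: [0.418, 3.113, 0.0]
ft_force: [0.5, -0.1, 0.5]
grip_width: 0.007
grip_force: 0.0
```

Run:
```python
from h import *
s=ctrl.get_state();print(s['position'],s['time'],s['ft_force'])
im=ctrl.get_image("wrist")[:,:,::-1]
cv2.imwrite("pics/w5.png",cv2.resize(im[130:330,200:440],None,fx=3,fy=3,interpolation=cv2.INTER_CUBIC))
```

```text
[ 0.51381447 -0.22950882  0.06775615] 8.7 [ 0.51366528 -0.11812981  0.54901484]
```

View pics/w5.png

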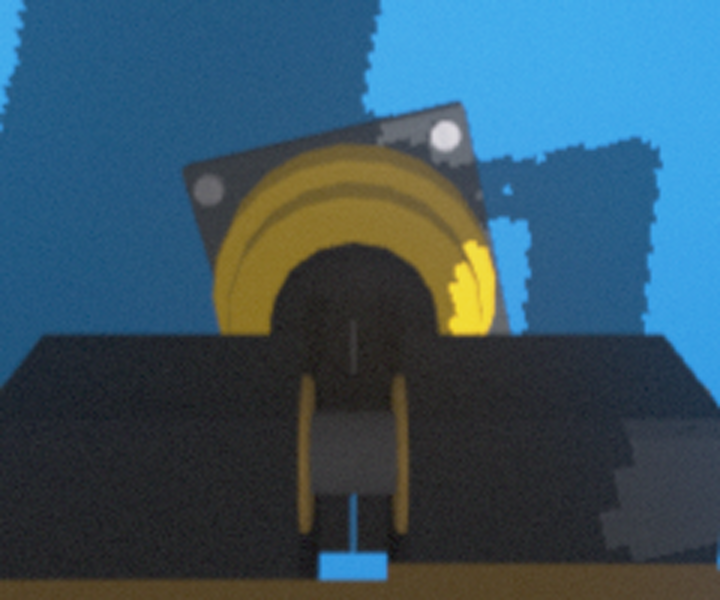

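The yellow cap is centred under the fingertips, with its axis at crop x≈353 in line with the finger slit. Pressing now.

step_arm:
  commands:
    - {"travel": [0,0,0.002],"turn": [0,0,0]}
    - {"travel": [0,0,0.004],"turn": [0,0,0]}
    - {"travel": [0,0,0.006],"turn": [0,0,0]}
    - {"travel": [0,0,0.006],"turn": [0,0,0]}

```text
time: 9.15
position: [0.5137, -0.2295, 0.0614]
tool_rot: [-0.418, -3.114, -0.0]
ft_force: [-0.3, -0.4, 0.4]
grip_width: 0.007
grip_force: 0.0
```

step_arm:
  commands:
    - {"travel": [0,0,0.001],"turn": [0,0,0]}
    - {"travel": [0,0,0.002],"turn": [0,0,0]}
    - {"travel": [0,0,0.003],"turn": [0,0,0]}
    - {"travel": [0,0,0.003],"turn": [0,0,0]}

```text
time: 9.55
position: [0.5137, -0.2295, 0.0585]
tool_rot: [0.418, 3.114, 0.0]
ft_force: [-0.2, 0.2, 1.3]
grip_width: 0.002
grip_force: 0.5
```

step_arm:
  commands:
    - {"travel": [0,0,0.001],"turn": [0,0,0]}
    - {"travel": [0,0,0.002],"turn": [0,0,0]}
    - {"travel": [0,0,0.002],"turn": [0,0,0]}
    - {"travel": [0,0,0.002],"turn": [0,0,0]}

```text
time: 9.95
position: [0.5137, -0.2295, 0.0565]
tool_rot: [0.418, 3.114, 0.0]
ft_force: [0.3, 0.6, 2.3]
grip_width: 0.003
grip_force: 0.9
```

step_arm:
  commands:
    - {"travel": [0,0,0.001],"turn": [0,0,0]}
    - {"travel": [0,0,0.002],"turn": [0,0,0]}
    - {"travel": [0,0,0.002],"turn": [0,0,0]}
    - {"travel": [0,0,0.002],"turn": [0,0,0]}

```text
time: 10.35
position: [0.5137, -0.2295, 0.0547]
tool_rot: [0.418, 3.114, 0.0]
ft_force: [-1.1, 0.7, 5.8]
grip_width: 0.003
grip_force: 2.5
```

step_arm:
  commands:
    - {"travel": [0,0,0.001],"turn": [0,0,0]}
    - {"travel": [0,0,0.002],"turn": [0,0,0]}
    - {"travel": [0,0,0.002],"turn": [0,0,0]}
    - {"travel": [0,0,0.002],"turn": [0,0,0]}

```text
time: 10.75
position: [0.5137, -0.2295, 0.053]
tool_rot: [0.418, 3.114, 0.001]
ft_force: [-2.8, 0.4, 6.6]
grip_width: 0.007
grip_force: 3.4
```

step_arm:
  commands:
    - {"travel": [0,0,-0.01],"turn": [0,0,0]}
    - {"travel": [0,0,-0.04],"turn": [0,0,0]}
    - {"travel": [0,0,-0.085],"turn": [0,0,0]}
    - {"travel": [0,0,-0.13],"turn": [0,0,0]}
    - {"travel": [0,0,-0.16],"turn": [0,0,0]}

```text
time: 11.25
position: [0.5145, -0.2302, 0.216]
tool_rot: [0.418, 3.11, -0.001]
ft_force: [0.5, 0.2, -0.3]
grip_width: 0.005
grip_force: 0.0
```

step_arm:
  commands:
    - {"travel": [-0.01,0.046,0],"turn": [0,0,-6]}
    - {"travel": [-0.021,0.092,0],"turn": [0,0,-12]}
    - {"travel": [-0.032,0.138,0],"turn": [0,0,-18]}
    - {"travel": [-0.042,0.184,0],"turn": [0,0,-24]}
    - {"travel": [-0.053,0.23,0],"turn": [0,0,-30]}

```text
time: 11.75
position: [0.626, -0.0198, 0.2127]
tool_rot: [-0.409, 3.114, 0.0]
ft_force: [0.3, 0.1, -0.2]
grip_width: 0.006
grip_force: 0.0
```

step_arm:
  commands:
    - {"travel": [0,0,0.02],"turn": [0,0,0]}
    - {"travel": [0,0,0.02],"turn": [0,0,0]}
    - {"travel": [0,0,0.02],"turn": [0,0,0]}
    - {"travel": [0,0,0.02],"turn": [0,0,0]}

```text
time: 12.15
position: [0.6254, -0.0237, 0.1936]
tool_rot: [-0.397, 3.115, -0.001]
ft_force: [-0.2, 0.4, 0.2]
grip_width: 0.008
grip_force: 0.0
```

Run:
```python
from h import *
s=ctrl.get_state();print(s['position'],s['tool_rot'],s['time'],s['ft_force'])
im=ctrl.get_image("wrist")[:,:,::-1]
cv2.imwrite("pics/w6.png",im)
```

```text
[ 0.62543033 -0.02366658  0.19358524] [-3.97430157e-01  3.11530626e+00 -1.11027201e-03] 12.15 [-0.21891875  0.38911166  0.22569837]
```

View pics/w6.png

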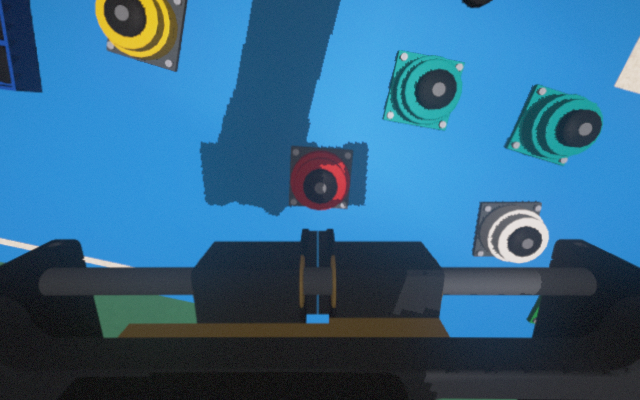

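The red cap's dot is at (320.5,188). The white cap still sits in its seat at right, and the bottle is hidden behind the gripper. I'll check the bottle clearance by numbers.

Run:
```python
from h import *
s=ctrl.get_state();R=Ro.from_rotvec(s['tool_rot']).as_matrix()
w=at("wrist",320.5,188,.047,s);print(w,R.T@(w-s['position']))
for p,z in(((281,147),.12),((286,161),.0)):
    b=at("top",*p,z);print("bottle",b,R.T@(b-s['position']))
```

```text
[ 0.62409448 -0.02067447  0.047     ] [0.00093199 0.00319575 0.14675364]
bottle [0.70723857 0.09476947 0.12      ] [-0.10865894  0.09399655  0.07385448]
bottle [0.70456986 0.09398037 0.        ] [-0.10570089  0.09398316  0.19385029]
```

The bottle is about 106 mm off along tool x. The body's half width is 37 mm and the bottle's radius 21 mm, so there is room. Descending.

step_arm:
  commands:
    - {"travel": [0.001,0.003,0.03],"turn": [0,0,0]}
    - {"travel": [0.001,0.003,0.07],"turn": [0,0,0]}
    - {"travel": [0.001,0.003,0.1],"turn": [0,0,0]}
    - {"travel": [0.001,0.003,0.115],"turn": [0,0,0]}
    - {"travel": [0.001,0.003,0.115],"turn": [0,0,0]}

```text
time: 12.7
position: [0.6224, -0.0197, 0.0761]
tool_rot: [0.4, -3.113, -0.0]
ft_force: [-0.3, 0.4, -0.0]
grip_width: 0.004
grip_force: 0.0
```

step_arm:
  commands:
    - {"travel": [0,0,0.003],"turn": [0,0,0]}
    - {"travel": [0,0,0.006],"turn": [0,0,0]}
    - {"travel": [0,0,0.009],"turn": [0,0,0]}
    - {"travel": [0,0,0.01],"turn": [0,0,0]}
    - {"travel": [0,0,0.01],"turn": [0,0,0]}

```text
time: 13.2
position: [0.6239, -0.019, 0.0678]
tool_rot: [-0.402, 3.115, 0.0]
ft_force: [-0.6, 1.2, -0.2]
grip_width: 0.005
grip_force: 0.0
```

Run:
```python
from h import *
s=ctrl.get_state();print(s['position'],s['time'],s['ft_force'])
im=ctrl.get_image("wrist")[:,:,::-1]
cv2.imwrite("pics/w7.png",cv2.resize(im[130:330,200:440],None,fx=3,fy=3,interpolation=cv2.INTER_CUBIC))
```

```text
[ 0.6238665  -0.01895358  0.06783363] 13.2 [-0.59051072  1.17119096 -0.22415499]
```

View pics/w7.png

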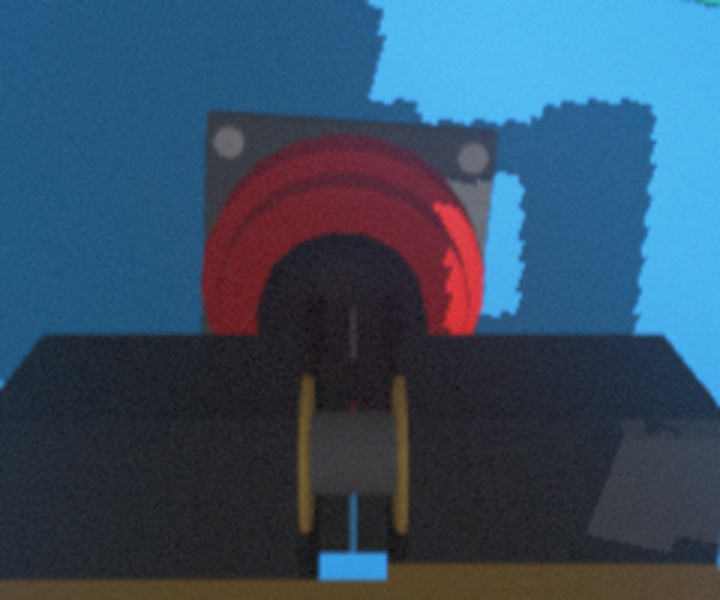

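The red cap's centre is at crop x≈342 and the slit at 353, so it is about 2.4 mm off. I'll correct that and press.

step_arm:
  commands:
    - {"travel": [0.001,-0.002,0],"turn": [0,0,0]}
    - {"travel": [0.001,-0.002,0.002],"turn": [0,0,0]}
    - {"travel": [0.001,-0.002,0.004],"turn": [0,0,0]}
    - {"travel": [0.001,-0.002,0.006],"turn": [0,0,0]}
    - {"travel": [0.001,-0.002,0.006],"turn": [0,0,0]}

```text
time: 13.75
position: [0.6232, -0.0212, 0.0613]
tool_rot: [0.402, -3.116, -0.0]
ft_force: [-0.3, 0.4, -0.5]
grip_width: -0.002
grip_force: 0.0
```

step_arm:
  commands:
    - {"travel": [0,0,0.001],"turn": [0,0,0]}
    - {"travel": [0,0,0.002],"turn": [0,0,0]}
    - {"travel": [0,0,0.003],"turn": [0,0,0]}
    - {"travel": [0,0,0.003],"turn": [0,0,0]}

```text
time: 14.15
position: [0.6233, -0.0212, 0.0585]
tool_rot: [-0.402, 3.116, 0.0]
ft_force: [-0.1, 0.1, 1.6]
grip_width: 0.007
grip_force: 0.7
```

step_arm:
  commands:
    - {"travel": [0,0,0.001],"turn": [0,0,0]}
    - {"travel": [0,0,0.002],"turn": [0,0,0]}
    - {"travel": [0,0,0.002],"turn": [0,0,0]}
    - {"travel": [0,0,0.002],"turn": [0,0,0]}

```text
time: 14.55
position: [0.6233, -0.0212, 0.0565]
tool_rot: [-0.402, 3.116, 0.0]
ft_force: [-0.7, 0.2, 2.0]
grip_width: 0.009
grip_force: 1.0
```

step_arm:
  commands:
    - {"travel": [0,0,0.001],"turn": [0,0,0]}
    - {"travel": [0,0,0.002],"turn": [0,0,0]}
    - {"travel": [0,0,0.002],"turn": [0,0,0]}
    - {"travel": [0,0,0.002],"turn": [0,0,0]}

```text
time: 14.95
position: [0.6233, -0.0212, 0.0548]
tool_rot: [-0.402, 3.116, 0.0]
ft_force: [-1.3, 0.4, 4.6]
grip_width: 0.007
grip_force: 2.5
```

step_arm:
  commands:
    - {"travel": [0,0,0.001],"turn": [0,0,0]}
    - {"travel": [0,0,0.002],"turn": [0,0,0]}
    - {"travel": [0,0,0.002],"turn": [0,0,0]}
    - {"travel": [0,0,0.002],"turn": [0,0,0]}

```text
time: 15.35
position: [0.6233, -0.0211, 0.0531]
tool_rot: [-0.402, 3.116, 0.0]
ft_force: [-3.6, 0.2, 6.2]
grip_width: 0.006
grip_force: 3.4
```

step_arm:
  commands:
    - {"travel": [0,0,-0.01],"turn": [0,0,0]}
    - {"travel": [0,0,-0.04],"turn": [0,0,0]}
    - {"travel": [0,0,-0.085],"turn": [0,0,0]}
    - {"travel": [0,0,-0.13],"turn": [0,0,0]}
    - {"travel": [0,0,-0.17],"turn": [0,0,0]}

```text
time: 15.85
position: [0.6234, -0.0213, 0.2249]
tool_rot: [-0.402, 3.114, -0.0]
ft_force: [0.8, -0.2, -0.2]
grip_width: 0.006
grip_force: 0.0
```

step_arm:
  commands:
    - {"travel": [0,0,0],"turn": [0,0,0]}
    - {"travel": [0,0,0],"turn": [0,0,0]}
    - {"travel": [0,0,0],"turn": [0,0,0]}

```text
time: 16.15
position: [0.6224, -0.021, 0.221]
tool_rot: [0.402, -3.113, -0.001]
ft_force: [-1.0, 0.2, -0.4]
grip_width: 0.004
grip_force: 0.0
```

Run:
```python
from h import *
cv2.imwrite("pics/end.png",ctrl.get_image("scene")[:,:,::-1])
```

```text
(no output)
```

View pics/end.png

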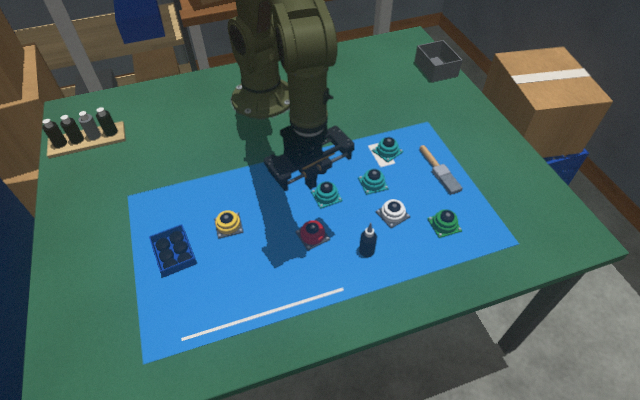

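The final view shows all three caps seated, the bottle (368,241), brush and tray where they were, and the gripper well clear above. Handing in.

```bash
python3 -c "from bench import ctrl; print(ctrl.close_job())"
```

```text
the job is handed in; nothing more can be done
None
```

I pressed the white, yellow and red caps home in that order, with force readings no higher than about 7 N, left the bystanders untouched as far as the final view shows, and handed the job in at about 16 s with the arm clear.

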